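# Set the photo number stand to five-four and lock it

## Robot

A 6-joint arm with a two-finger parallel gripper is mounted at the origin on the work surface. World frame = base frame: x ahead of the robot, y to its left, z up, the work surface at z = 0. Lengths are in m, angles in rad, forces in N, time in s.
With the tool pointing down it reaches from about 0.225 to 0.875 m from the base axis. Payload 3.4 kg.
Tool frame: the origin (TCP) lies at the very end of the fingers, on their centre line; the grasp point (between the pads) lies behind it (manip.grasp_offset is the z of the grasp point in the tool frame, in m); z points along the fingers, y is the line along which they close (so a half turn about z gives the same grasp; the last joint's range is limited). The gripper opens to 85 mm and grips with 20 to 120 N. Pads are 22 mm wide; open, the fingers measure 114 mm over their backs; the gripper's body (76 mm by 85 mm) begins 54 mm behind the grasp point. The pads swing forward as they close: fully open they stand 13 mm farther back than shut.
Start: joints at [-1.449, 0.276, 1.505, -0, 1.361, -0.121], TCP at [0.138, -0.558, 0.231] pointing down, gripper open.
Joint ranges: [-2.89, 2.89], [-0.75, 2.08], [0.22, 2.7], [-1.18, 4.32], [0.11, 2.71], [-2.7, 2.7]. Speed limits (rad/s): [2.57, 2.57, 3.14, 3.14, 3.14, 3.14].

## Interface

Orientations are given as a unit quaternion [w, x, y, z].
In Python, from rig import manip gives the robot as it stands.
- The arm moves only by the shell command python3 -m pendant 'ROWS' [FORCE]. ROWS is JSON, a list of rows, each an object of numbers: "dx", "dy", "dz": the shift along the tool's x, y, z in m; "rx", "ry", "rz": the turn, a rotation vector about the tool's x, y, z in degrees; "hand": the finger opening in m, from 0 to 0.0854. In form: [{"dx": .., "dy": .., "dz": .., "rx": .., "ry": .., "rz": .., "hand": ..}, ...]. A call has 1 to 12 rows; each row shifts and turns the commanded pose from where the row before left it, along the tool's axes as they then stand; what a row does not reach is not made up. A row lasts 1/12 s, in which the tool goes at most 41.7 mm and 7.16 degrees, less where a joint would pass 70% of its speed; a pose out of reach is approached as far as the arm can. A call is refused whole if a number of a shift passes 0.0417 or a number of a turn 7.16, either way. A call with a gripper value outside its range is refused whole. The fingers move at their own pace and stop on an object; FORCE is the grip in N (left out, the last holds). Time passes only in rows, so rows that do not move let the fingers close. It gives the time, the measured TCP pose, the force, the opening and the grip force at its end, in the units of the state.
- manip.get_state(): the state, without advancing time (a new reading comes with each control period).
- manip.get_image(name): name is "scene" or "top" or "wrist"; returns a dict with "frame" (480x640x3 uint8, red, green, blue), "fx", "fy", "cx", "cy" (pixels), "position" and "attitude" of the camera in the world; the wrist camera has in their place "mount" (4x4, takes a point from camera to tool coordinates, whose origin is the TCP and whose axes are the flange's). Camera axes: x right, y up, looking along -z (the intrinsics and any distortion apply to the point x, -y, -z); pixel columns grow to the right and rows downward; lengths in m; the calibration is good to about 2 mm. A picture is of the moment at which its call begins: read the wrist's pose just before it. There is no depth.
- manip.sign_off(): hands the job in; it is judged then, once.
The state is a dict: "clock": time; "qpos": joint angles; "qd": joint speeds; "effort": joint torques, N m; "position": TCP position; "ee_rot": TCP orientation; "contact_force": force on the tool from outside, world axes, zero at the start; "moment": the same for the moment, N m; "width": finger opening in m; "gripper_force": force on a finger pad.
Only numpy, scipy, OpenCV 4.12 (cv2) and the standard library are available. Lean on these libraries where they do the work, as an engineer would, in place of code of your own. Each camera call takes 0.05 s, during which the arm holds its last target. There are 200 camera calls.

## Task

Get the number stand ready for the next fossil photograph. Take the chisel that has been left on its deck and put it away, lying in the black tool tray; roll the two ridged wheels until the left one shows five pips on top and the right one four (left and right as the robot sees them), then push the steel lock home so that its studs mesh with both wheels. Leave the fossil tooth, the bottle and the jar standing where they are, and let go of everything.

Things in the scene. Friction and masses are not known exactly. Their poses are not given: they have to be found in the camera images.
- stand: Fixed plywood number stand, 320 mm (its x) by 200 mm. Origin on the table, under the middle of its working part; x points away from the robot towards the wheels (yaw within 0.3 rad), y left, z up. Wooden cheeks and a middle web beside the wheels reach z 85 mm, thin dark index pegs at x 90 reach z 105; the two wheels stand out above them to z 130.
- stand_deck (a point): Point on the deck where the chisel lies: stand x 0, y 0, z 50 mm. The flat deck top (z 50) runs from stand x -160 to +30, y -100 to +100; the wheels lie beyond it.
- stand_axle (a point): On the axle of both wheels (along stand y), midway between them: stand x +90, y 0, z 70 mm. Left wheel centred at y +40, right at y -40; 36 mm of gap between them. The axle and this point do not move with the wheels.
- left_top (a point): Point on top of the left wheel's drum (fixed in the stand: x +90, y +40, z 114 mm), where its number is read. White drum, radius 44 mm, 44 mm wide, eight grey ridges across its rim, 7 mm thick, to radius 60 mm, 45 deg apart; between them faces with 0 to 7 black pips as on dice.
- right_top (a point): Point on top of the right wheel's drum (fixed in the stand: x +90, y -40, z 114 mm), where its number is read. Wheel like the left one.
- wheel_left (a joint): Left (stand +y) wheel, rad; grows, number going up, as its top rolls away from the robot. The face with n pips is on top, midway between two ridges, at n*0.785 (five: 3.927). Ridges stand at q + 0.393 + k*0.785 from straight up towards stand +x, k any integer. Stiff (0.15 N m, 2.7 N at the ridges), turns both ways, stays where left; stops at -0.3 and 5.8. Starts at 1.0 to 3.1.
- wheel_right (a joint): Right (stand -y) wheel, rad; same as the left wheel in every way (four pips on top: 3.142). Starts at 0.4 to 2.3.
- lock (a joint): Travel of the steel lock along stand +x, m: 0 drawn right back towards the robot, 0.075 fully home. 3 N of friction, stays where left; starts within 5 mm of fully back. Home, its studs sit 14 mm deep between two ridges on the near side of each wheel; they nudge a wheel up to about 0.2 rad off into line, but jam on a ridge if a wheel is half-way between faces.
- lock_studs (a point): Midway between the tips of the lock's two domed studs (radius 17 mm, at stand y +40 and -40, one facing each wheel), at stand x -31 mm + travel, z 70 mm. They stand 30 mm out of a steel crossbar 125 mm (y) by 22 by 48 mm high that slides on the deck.
- lock_handle (a point): Near the top of the lock's upright steel handle plate, at stand x -122 mm + travel, y 0, z 140 mm. Plate 60 mm along y, 12 mm thick, top at z 149 mm; 33 mm of free space between it and the crossbar. Can be pushed from behind or pinched along x.
- chisel: Loose dark steel cold chisel, 180 mm long (its x, blade at +x), 20 mm square shank, about 420 g; origin under its middle (balance point about 10 mm towards the head, -x). Lies across the deck roughly along stand y, its blade towards +y, in the 60 mm gap between studs and wheels, and blocks the lock. Between the studs, at stand y 0, 45 mm of deck is free on its robot side.
- tray: Fixed black open tool tray, 220 mm (its x) by 110 mm, 32 mm high, walls and floor 5 mm; origin under its middle. Left or right of the stand, x roughly away from the robot.
- molar: Bystander: loose fossil molar tooth, 130 x 70 x 65 mm, 0.9 kg, on the other side of the stand from the tray. Not to be moved.
- bottle: Bystander: loose white bottle, 60 mm in diameter, 190 mm tall, standing close beside the wheels on one side. Not to be moved.
- jar: Bystander: loose jar, 76 mm in diameter, 110 mm tall, standing close beside the wheels on the other side. Not to be moved.
Things that resemble listed ones, but are neither listed nor needed, are in the scene too. Of the things shaped like the chisel, the steel one is meant.

How it is judged:
On the way:
1. the left wheel shows five and the right wheel four, with the lock still clear of them (value of joint wheel_left between 3.627 and 4.227 rad and value of joint wheel_right between 2.8416 and 3.4416 rad and value of joint lock below 0.058 m), for 0.1 s.
At the end, for the whole second after the job is handed in: The left wheel has five pips on top and the right wheel four (each within 0.12 rad), the lock is pushed home (within 4 mm of the end of its travel), and the chisel lies at rest inside the tray (its middle within 60 mm of the tray's middle lengthwise and 50 mm across, not propped up on the rim) (value of joint wheel_left between 3.807 and 4.047 rad and value of joint wheel_right between 3.0216 and 3.2616 rad and value of joint lock above 0.071 m and x of chisel in the frame of tray between -0.06 and 0.06 m and y of chisel in the frame of tray between -0.05 and 0.05 m and z of chisel in the frame of tray below 0.026 m and linear speed of chisel below 0.02 m/s and velocity of joint lock below 0.005 m/s); the robot touches nothing.
It fails at once if the fossil tooth is shoved or tipped (more than 20 mm or 0.3 rad) (distance of molar from where it was at the start of the episode above 0.02 m or angle between molar's own z axis and vertical above 0.3 rad).
It fails at once if the bottle is shoved or tipped (more than 20 mm or 0.3 rad) (distance of bottle from where it was at the start of the episode above 0.02 m or angle between bottle's own z axis and vertical above 0.3 rad).
It fails at once if the jar is shoved or tipped (more than 20 mm or 0.3 rad) (distance of jar from where it was at the start of the episode above 0.02 m or angle between jar's own z axis and vertical above 0.3 rad).
It also fails if it takes over 72 s, if anything falls off the work surface, if the arm or the gripper's body presses on something with over 40 N, if the wrist force passes 120 N, or if a joint passes its speed limit or range.

## Working session

There is one attempt and no reset: what is moved stays moved. The work goes in short steps, Python scripts to look and compute and a shell command to move; the robot and the scene stay as the last step left them, time stands still between calls to the robot, and variables do not carry over. Pictures are saved under pics/ and viewed, at most 10 in all, crops included, and the job is handed in when it is done.

```bash
mkdir -p pics; ls; python3 - <<'E'
from rig import manip
import cv2,json
s=manip.get_state();print(s, manip.grasp_offset)
for n in("scene","top"):
    d=manip.get_image(n);f=d.pop("frame");print(n,d)
    cv2.imwrite(f"pics/{n}0.png",f[:,:,::-1])
E
```

```text
pics
{'clock': 0.0, 'qpos': array([-1.44898465e+00,  2.76614773e-01,  1.50614524e+00, -2.16390691e-06,
        1.36069800e+00, -1.21015697e-01]), 'qd': array([-0.00141924, -0.0008914 ,  0.00146321,  0.00026927, -0.00126433,
       -0.00029781]), 'effort': array([-1.64151159e-03, -4.16775727e+01, -2.45807558e+01, -1.87145524e-04,
        1.11033334e-02,  2.24290687e-06]), 'position': array([ 0.13817769, -0.55760197,  0.23042361]), 'ee_rot': array([-9.32678885e-04,  9.92637949e-01,  1.21115779e-01, -1.42914641e-06]), 'contact_force': array([-0.15083099,  0.1537696 , -0.51861784]), 'moment': array([ 0.02820168,  0.0346516 , -0.03489812]), 'gripper_force': 0.0, 'width': 0.08544116203881374} -0.0187
scene {'fx': 582.9769234400529, 'fy': 582.9769234400529, 'cx': 314.01758287307007, 'cy': 239.66120073605487, 'position': array([ 1.3576693 , -0.27937779,  0.95186628]), 'attitude': array([0.76689305, 0.30195593, 0.20689015, 0.52715664])}
top {'fx': 442.4418819996663, 'fy': 442.4418819996663, 'cx': 319.9916864485958, 'cy': 237.8706877003857, 'position': array([ 5.72451656e-01, -5.43200880e-04,  8.82018858e-01]), 'attitude': array([ 0.70915347,  0.03273844, -0.01358139, -0.70416269])}
```

View pics/scene0.png

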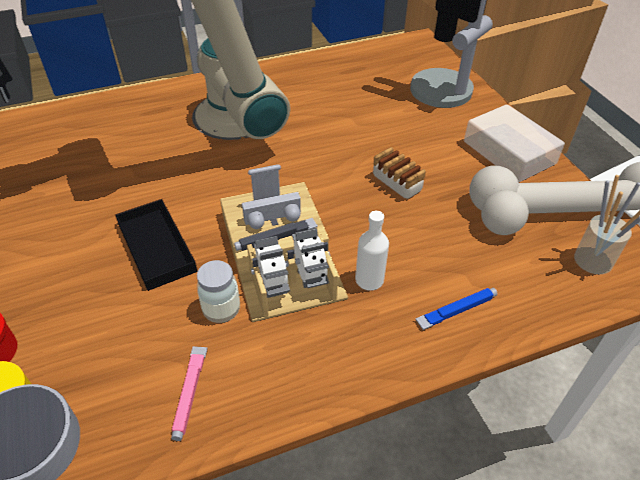

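View pics/top0.png

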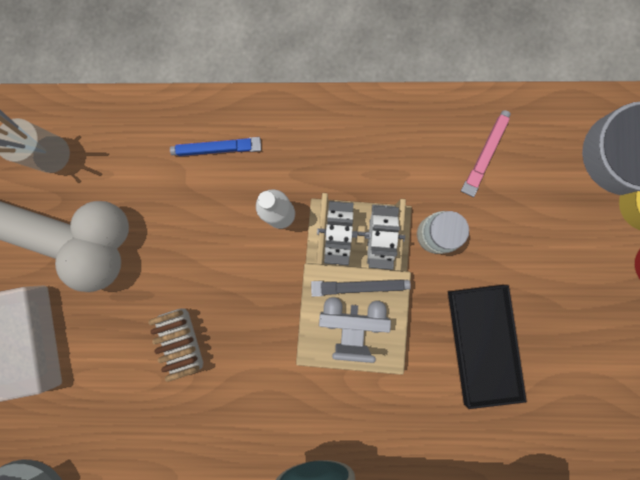

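The chisel look-alikes in the top view are the blue one at (215,147), the pink one at (487,152), and the dark steel one on the deck at (360,287). The steel one on the deck fits. I'll confirm it in an enlarged crop.

```bash
cat > h.py <<'E'
import numpy as np,cv2
from scipy.spatial.transform import Rotation as R
from rig import manip
def rot(q): return R.from_quat(np.roll(q,-1))
def cam(d,st=None):
    if "mount" in d:
        M=np.array(d["mount"]);r=rot(st["ee_rot"]).as_matrix()
        return r@M[:3,:3], r@M[:3,3]+st["position"]
    return rot(d["attitude"]).as_matrix(), np.array(d["position"])
def ray(d,u,v,z,st=None):
    A,p=cam(d,st);w=A@np.array([(u-d["cx"])/d["fx"],-(v-d["cy"])/d["fy"],-1])
    return p+w*(z-p[2])/w[2]
def proj(d,P,st=None):
    A,p=cam(d,st);c=(np.atleast_2d(P)-p)@A
    return np.c_[d["cx"]+d["fx"]*c[:,0]/-c[:,2], d["cy"]-d["fy"]*c[:,1]/-c[:,2]]
E
python3 - <<'E'
from h import *
d=manip.get_image("top");print([k for k in d])
f=d["frame"][:,:,::-1]
c=cv2.resize(f[190:380,290:480+10],None,fx=3.1,fy=3.1,interpolation=cv2.INTER_CUBIC)
s=manip.get_image("scene");g=s["frame"][:,:,::-1]
e=cv2.resize(g[155:325,205:355],None,fx=3.4,fy=3.4,interpolation=cv2.INTER_CUBIC)
cv2.imwrite("pics/c1.png",c);cv2.imwrite("pics/c2.png",e)
E
```

```text
['frame', 'fx', 'fy', 'cx', 'cy', 'position', 'attitude']
```

View pics/c1.png

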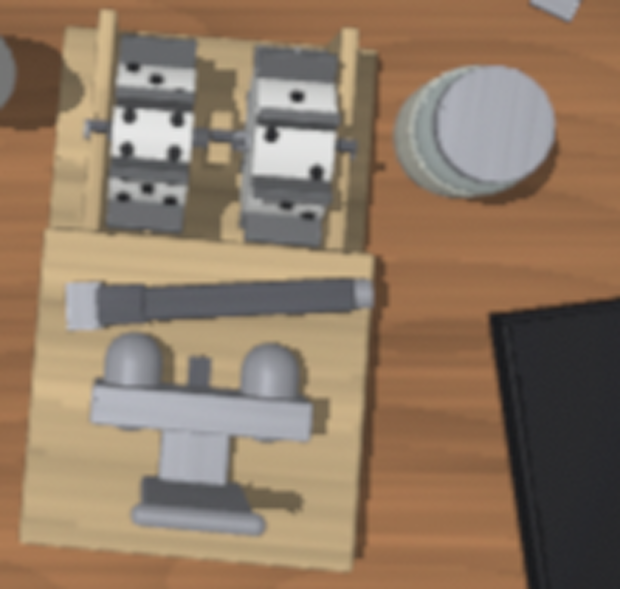

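View pics/c2.png

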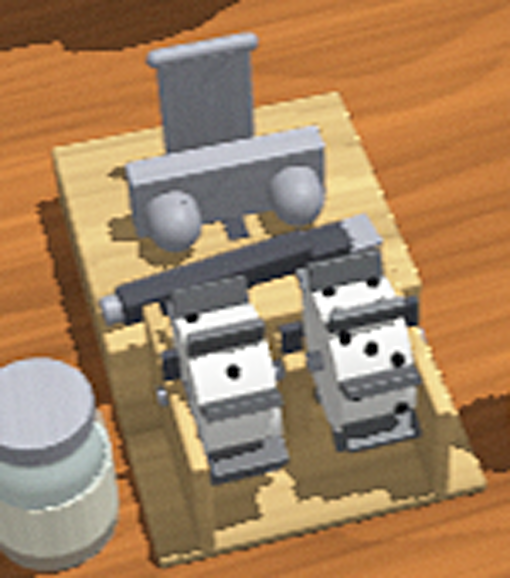

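The dark chisel on the deck is steel: blade at crop (83,305), head at (365,293), so it's the one meant. The left wheel shows 4, with 3 on the far side and 5 on the near side. The right wheel shows 2. Next I fit the poses and the wheel angles.

```bash
cat >> h.py <<'E'
def S(th,o,P):
    P=np.atleast_2d(P).astype(float);c,s=np.cos(th),np.sin(th)
    return P@np.array([[c,s,0],[-s,c,0],[0,0,1]])+[o[0],o[1],0]
def wheel(d,th,o,q,side,st=None):
    out=[]
    for k in range(8):
        a=q+.393+k*np.pi/4
        a=(a+np.pi)%(2*np.pi)-np.pi
        if abs(a)<1.3:
            for r in(44,60):
              out.append(proj(d,S(th,o,[[.09+r*1e-3*np.sin(a),side*.04+y,.07+r*1e-3*np.cos(a)] for y in(-.022,.022)]),st))
    return out
E
python3 - <<'E'
from h import *
from scipy.optimize import least_squares
d=manip.get_image("top");sc=manip.get_image("scene")
C=lambda u,v:(290+u/3.1,190+v/3.1)
px=np.array([C(22,542),C(353,569),C(45,230),C(376,253)])
P=np.array([[-160,100,50],[-160,-100,50],[30,100,50],[30,-100,50]])/1e3
r=least_squares(lambda p:(proj(d,S(p[0],p[1:],P))-px).ravel(),[0,.5,0])
print("stand",r.x,np.abs(r.fun).max())
th,o=r.x[0],r.x[1:]
a,b=ray(d,*C(68,305),.06),ray(d,*C(373,293),.06)
inv=lambda p:S(-th,[0,0],p-np.r_[o,0])[0]
print("chisel",a,b,np.linalg.norm(a-b),"mid",(a+b)/2,"instand",inv(a),inv(b))
t=[ray(d,*p,.032) for p in((449,292),(508,286),(525,402),(467,407))]
print("tray",np.mean(t,0),t[0]-t[3],t[0]-t[1])
print("handle mid",inv(ray(d,*C(199,520),.149)),"studs",inv(ray(d,*C(133,335),.07)),inv(ray(d,*C(271,345),.07)))
print("bottle",inv(ray(d,266,200,.19)),"jar",inv(ray(d,290+495/3.1,190+123/3.1,.11)))
np.savez("p.npz",th=th,o=o)
f=d["frame"][:,:,::-1].copy();g=sc["frame"][:,:,::-1].copy()
f=cv2.resize(f[190:280,300:420],None,fx=6,fy=6,interpolation=cv2.INTER_CUBIC)
g=cv2.resize(g[220:310,240:340],None,fx=6,fy=6,interpolation=cv2.INTER_CUBIC)
for im,dd,off in((f,d,(300,190)),(g,sc,(240,220))):
  for side,q in((1,np.pi),(-1,np.pi/2)):
    for i,l in enumerate(wheel(dd,th,o,q,side)):
      l=((l-off)*6).astype(int)
      cv2.line(im,l[0].tolist(),l[1].tolist(),(0,0,255) if i%2 else (0,255,0),1)
cv2.imwrite("pics/o1.png",np.vstack([f, np.pad(g,((0,0),(0,120),(0,0)))])[:, :])
im=cv2.imread("pics/o1.png");cv2.imwrite("pics/o1.png",cv2.resize(im,(400,600)) if 0 else np.hstack([cv2.resize(f,(420,315)),cv2.resize(g,(350,315))]))
E
```

```text
stand [-0.06714246  0.54266463 -0.0465801 ] 1.1160800042585493
chisel [0.5325946  0.03612169 0.06      ] [ 0.54135102 -0.14496578  0.06      ] 0.18129905458102458 mid [ 0.53697281 -0.05442205  0.06      ] instand [-0.01559597  0.08183983  0.06      ] [ 0.00529025 -0.09825213  0.06      ]
tray [ 0.42627963 -0.29268292  0.032     ] [0.2126643  0.03092771 0.        ] [-0.01232748  0.11086068  0.        ]
handle mid [-0.11778962  0.00093018  0.149     ] studs [-0.02965412  0.04196205  0.07      ] [-0.02924454 -0.03905311  0.07      ]
bottle [0.12422486 0.15960291 0.19      ] jar [ 0.1064352  -0.15134902  0.11      ]
```

View pics/o1.png

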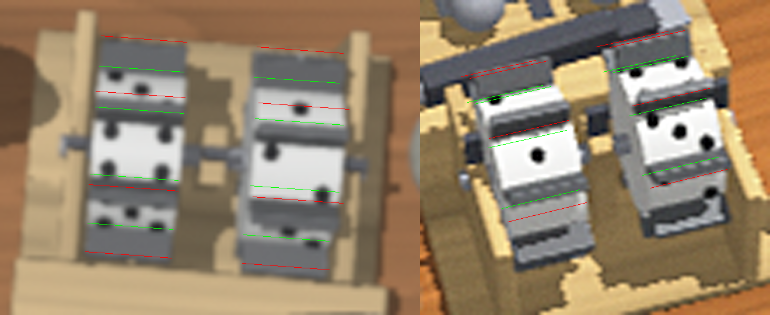

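```bash
cat >> h.py <<'E'
def go(tx,ty,tz,yaw=None):
    """print tool-frame shift to a world target, and tool-x yaw"""
    s=manip.get_state();r=rot(s["ee_rot"]);m=r.as_matrix()
    psi=np.degrees(np.arctan2(m[1,0],m[0,0]))
    print("shift",np.round(r.inv().apply(np.array([tx,ty,tz])-s["position"]),4),"psi",psi.round(2),"tilt",m[:,2].round(4),"rz",None if yaw is None else round(psi-yaw,2), s["position"].round(4),s["width"].round(4))
E
python3 -m pendant '[{"rz":-6.6,"hand":0.042},{"rz":-6.6},{"rz":-6.6},{"rz":-6.6},{"rz":-6.6},{"rz":-6.6},{"rz":-6.6},{"rz":-6.6},{"rz":-6.6},{"rz":-6.6},{"rz":-6.6},{"rz":-6.6}]' 60
python3 -c "
from h import *
go(.537,-.054,.2,92.8)"
```

```text
invalid input
Traceback (most recent call last):
  File "h.py", line 32, in go
    print("shift",np.round(r.inv().apply(np.array([tx,ty,tz])-s["position"]),4),"psi",psi.round(2),"tilt",m[:,2].round(4),"rz",None if yaw is None else round(psi-yaw,2), s["position"].round(4),s["width"].round(4))
                                                                                                                                                                                                 ^^^^^^^^^^^^^^^^
AttributeError: 'float' object has no attribute 'round'
```

```bash
sed -i 's/s\["width"\].round(4)/round(s["width"],4)/' h.py
python3 -m pendant '[{"dx":0,"dy":0,"dz":0,"rx":0,"ry":0,"rz":-6.6,"hand":0.042}]' 60
python3 -c "
from h import *
go(.537,-.054,.2,92.8)"
```

```text
clock: 0.38
position: [0.1382, -0.5581, 0.2311]
ee_rot: [-0.0, 0.984, 0.179, 0.0]
contact_force: [-0.3, -0.6, 0.1]
width: 0.0756
gripper_force: 0.0
shift [ 0.5507 -0.3314  0.0313] psi 20.62 tilt [-0.e+00  3.e-04 -1.e+00] rz -72.18 [ 0.1382 -0.5581  0.2311] 0.0756
```

```bash

python3 -m pendant '[{"rz":-6.56,"hand":0.042},{"rz":-6.56,"hand":0.042},{"rz":-6.56,"hand":0.042},{"rz":-6.56,"hand":0.042},{"rz":-6.56,"hand":0.042},{"rz":-6.56,"hand":0.042},{"rz":-6.56,"hand":0.042},{"rz":-6.56,"hand":0.042},{"rz":-6.56,"hand":0.042},{"rz":-6.56,"hand":0.042},{"rz":-6.56,"hand":0.042}]'
python3 -c "
from h import *
go(.537,-.054,.2,92.8)"
```

```text
shift [ 0.5507 -0.3314  0.0313] psi 20.62 tilt [-0.e+00  3.e-04 -1.e+00] rz -72.18 [ 0.1382 -0.5581  0.2311] 0.0756invalid input
```

```bash

python3 -m pendant '[{"dx":0,"dy":0,"dz":0,"rx":0,"ry":0,"rz":-6.56,"hand":0.042},{"dx":0,"dy":0,"dz":0,"rx":0,"ry":0,"rz":-6.56,"hand":0.042},{"dx":0,"dy":0,"dz":0,"rx":0,"ry":0,"rz":-6.56,"hand":0.042},{"dx":0,"dy":0,"dz":0,"rx":0,"ry":0,"rz":-6.56,"hand":0.042},{"dx":0,"dy":0,"dz":0,"rx":0,"ry":0,"rz":-6.56,"hand":0.042},{"dx":0,"dy":0,"dz":0,"rx":0,"ry":0,"rz":-6.56,"hand":0.042},{"dx":0,"dy":0,"dz":0,"rx":0,"ry":0,"rz":-6.56,"hand":0.042},{"dx":0,"dy":0,"dz":0,"rx":0,"ry":0,"rz":-6.56,"hand":0.042},{"dx":0,"dy":0,"dz":0,"rx":0,"ry":0,"rz":-6.56,"hand":0.042},{"dx":0,"dy":0,"dz":0,"rx":0,"ry":0,"rz":-6.56,"hand":0.042},{"dx":0,"dy":0,"dz":0,"rx":0,"ry":0,"rz":-6.56,"hand":0.042}]'
python3 -c "
from h import *
go(.537,-.054,.2,92.8)"
```

```text
clock: 1.3
position: [0.1382, -0.5581, 0.2312]
ee_rot: [-0.0, 0.688, 0.725, 0.0]
contact_force: [-0.1, 0.7, 0.4]
width: 0.042
gripper_force: 0.0
shift [0.4826 0.4246 0.0313] psi 92.99 tilt [-0.e+00  1.e-04 -1.e+00] rz 0.19 [ 0.1382 -0.5581  0.2312] 0.042
```

```bash

python3 -m pendant '[{"dx":0.03,"dy":0.0265,"dz":0,"rx":0,"ry":0,"rz":0,"hand":0.042},{"dx":0.03,"dy":0.0265,"dz":0,"rx":0,"ry":0,"rz":0,"hand":0.042},{"dx":0.03,"dy":0.0265,"dz":0,"rx":0,"ry":0,"rz":0,"hand":0.042},{"dx":0.03,"dy":0.0265,"dz":0,"rx":0,"ry":0,"rz":0,"hand":0.042},{"dx":0.03,"dy":0.0265,"dz":0,"rx":0,"ry":0,"rz":0,"hand":0.042},{"dx":0.03,"dy":0.0265,"dz":0,"rx":0,"ry":0,"rz":0,"hand":0.042},{"dx":0.03,"dy":0.0265,"dz":0,"rx":0,"ry":0,"rz":0,"hand":0.042},{"dx":0.03,"dy":0.0265,"dz":0,"rx":0,"ry":0,"rz":0,"hand":0.042},{"dx":0.03,"dy":0.0265,"dz":0,"rx":0,"ry":0,"rz":0,"hand":0.042},{"dx":0.03,"dy":0.0265,"dz":0,"rx":0,"ry":0,"rz":0,"hand":0.042},{"dx":0.03,"dy":0.0265,"dz":0,"rx":0,"ry":0,"rz":0,"hand":0.042},{"dx":0.03,"dy":0.0265,"dz":0,"rx":0,"ry":0,"rz":0,"hand":0.042}]'
python3 -m pendant '[{"dx":0.03,"dy":0.0265,"dz":0,"rx":0,"ry":0,"rz":0,"hand":0.042},{"dx":0.03,"dy":0.0265,"dz":0,"rx":0,"ry":0,"rz":0,"hand":0.042},{"dx":0.03,"dy":0.0265,"dz":0,"rx":0,"ry":0,"rz":0,"hand":0.042},{"dx":0.0,"dy":0.0,"dz":0,"rx":0,"ry":0,"rz":0,"hand":0.042}]'
python3 -c "
from h import *
go(.537,-.054,.2,92.8)"
```

```text
clock: 2.3
position: [0.44, -0.182, 0.2315]
ee_rot: [0.0, 0.69, 0.723, -0.0]
contact_force: [0.7, -1.0, -0.9]
width: 0.0422
gripper_force: 0.0
clock: 2.63
position: [0.5185, -0.0845, 0.2312]
ee_rot: [0.0, 0.688, 0.725, 0.003]
contact_force: [-0.2, -0.7, 0.3]
width: 0.0421
gripper_force: 0.0
shift [0.0294 0.02   0.0314] psi 93.02 tilt [ 0.0039  0.0037 -1.    ] rz 0.22 [ 0.5185 -0.0845  0.2312] 0.0421
```

```bash

python3 -m pendant '[{"dx":0.015,"dy":0.01,"dz":0.01,"rx":0,"ry":0,"rz":0.2,"hand":0.042},{"dx":0.0145,"dy":0.01,"dz":0.02,"rx":0,"ry":0,"rz":0,"hand":0.042},{"dx":0,"dy":0,"dz":0.02,"rx":0,"ry":0,"rz":0,"hand":0.042},{"dx":0,"dy":0,"dz":0.02,"rx":0,"ry":0,"rz":0,"hand":0.042},{"dx":0,"dy":0,"dz":0,"rx":0,"ry":0,"rz":0,"hand":0.042}]'
cat > look.py <<'E'
from h import *
import sys
p=np.load("p.npz");th,o=float(p["th"]),p["o"]
s=manip.get_state();d=manip.get_image("wrist");np.save("pics/w.npy",d["frame"])
f=d["frame"][:,:,::-1].copy()
for side,q in((1,float(sys.argv[2])),(-1,float(sys.argv[3]))):
  for i,l in enumerate(wheel(d,th,o,q,side,s)):
    l=np.clip(l,-3000,3000).astype(int);cv2.line(f,l[0].tolist(),l[1].tolist(),(0,0,255) if i%2 else (0,255,0),1)
for P in([-.16,.1,.05],[.03,.1,.05],[.03,-.1,.05],[-.16,-.1,.05],[.09,.067,.105],[.09,-.067,.105]):
  l=proj(d,S(th,o,P),s)[0]
  if abs(l).max()<3000: cv2.circle(f,l.astype(int).tolist(),4,(255,0,255),1)
cv2.imwrite(sys.argv[1],f)
E
python3 look.py pics/w1.png 3.05 1.45;python3 -c "
from h import *
go(.537,-.054,.053,92.8)"
```

```text
clock: 3.05
position: [0.53, -0.0591, 0.1575]
ee_rot: [-0.004, 0.691, 0.722, -0.002]
contact_force: [-0.5, 0.0, 0.4]
width: 0.042
gripper_force: 0.0
shift [0.0052 0.0065 0.1065] psi 92.48 tilt [-5.e-03  9.e-04 -1.e+00] rz -0.32 [ 0.5312 -0.0595  0.1595] 0.0421
```

View pics/w1.png

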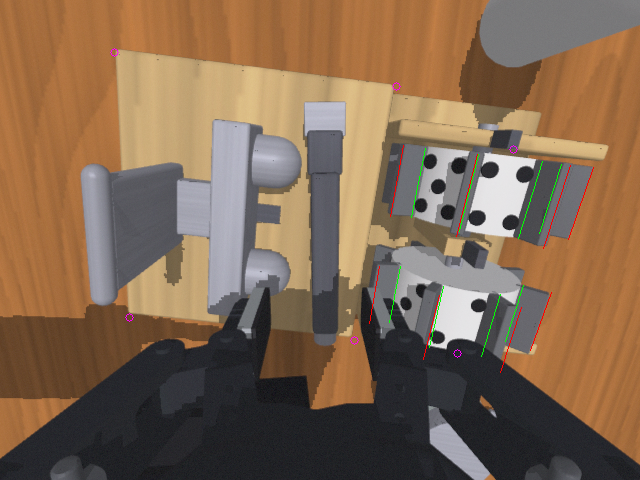

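The chisel lies at about (325,220) between the fingers. The stand and wheel overlays match, so I go down to grasp it.

```bash

python3 -m pendant '[{"dx":0.005,"dy":0.0065,"dz":0.0,"rx":0,"ry":0,"rz":0,"hand":0.042},{"dx":0,"dy":0,"dz":0.02,"rx":0,"ry":0,"rz":0,"hand":0.042},{"dx":0,"dy":0,"dz":0.02,"rx":0,"ry":0,"rz":0,"hand":0.042},{"dx":0,"dy":0,"dz":0.02,"rx":0,"ry":0,"rz":0,"hand":0.042},{"dx":0,"dy":0,"dz":0.01,"rx":0,"ry":0,"rz":0,"hand":0.042},{"dx":0,"dy":0,"dz":0.0,"rx":0,"ry":0,"rz":0,"hand":0.042},{"dx":0,"dy":0,"dz":0.0,"rx":0,"ry":0,"rz":0,"hand":0.042},{"dx":0,"dy":0,"dz":0.0,"rx":0,"ry":0,"rz":0,"hand":0.042}]'
python3 -c "
from h import *
go(.537,-.054,.053,92.8)"
```

```text
clock: 3.77
position: [0.5407, -0.0548, 0.0928]
ee_rot: [0.001, 0.692, 0.722, 0.001]
contact_force: [1.1, 0.0, 0.4]
width: 0.0422
gripper_force: 0.0
shift [ 0.001  -0.0038  0.0398] psi 92.46 tilt [ 3.1e-03 -7.0e-04 -1.0e+00] rz -0.34 [ 0.5407 -0.0548  0.0928] 0.0422
```

```bash

python3 -m pendant '[{"dx":0.001,"dy":-0.003,"dz":0.01,"rx":0,"ry":0,"rz":0,"hand":0.042},{"dx":0,"dy":0,"dz":0.01,"rx":0,"ry":0,"rz":0,"hand":0.042},{"dx":0,"dy":0,"dz":0.01,"rx":0,"ry":0,"rz":0,"hand":0.042},{"dx":0,"dy":0,"dz":0.009,"rx":0,"ry":0,"rz":0,"hand":0.042},{"dx":0,"dy":0,"dz":0,"rx":0,"ry":0,"rz":0,"hand":0.042},{"dx":0,"dy":0,"dz":0.0,"rx":0,"ry":0,"rz":0,"hand":0.01},{"dx":0,"dy":0,"dz":0.0,"rx":0,"ry":0,"rz":0,"hand":0.01},{"dx":0,"dy":0,"dz":0.0,"rx":0,"ry":0,"rz":0,"hand":0.01},{"dx":0,"dy":0,"dz":0.0,"rx":0,"ry":0,"rz":0,"hand":0.01},{"dx":0,"dy":0,"dz":0.0,"rx":0,"ry":0,"rz":0,"hand":0.01}]' 80
python3 -m pendant '[{"dx":0,"dy":0,"dz":-0.02,"rx":0,"ry":0,"rz":0,"hand":0.01},{"dx":0,"dy":0,"dz":-0.02,"rx":0,"ry":0,"rz":0,"hand":0.01},{"dx":0,"dy":0,"dz":-0.03,"rx":0,"ry":0,"rz":0,"hand":0.01},{"dx":0,"dy":0,"dz":-0.03,"rx":0,"ry":0,"rz":0,"hand":0.01},{"dx":0,"dy":0,"dz":-0.03,"rx":0,"ry":0,"rz":0,"hand":0.01},{"dx":0,"dy":0,"dz":-0.02,"rx":0,"ry":0,"rz":0,"hand":0.01},{"dx":0,"dy":0,"dz":0,"rx":0,"ry":0,"rz":0,"hand":0.01}]'
python3 -c "
from h import *
go(.426,-.293,.2,8.3)"
```

```text
clock: 4.6
position: [0.5366, -0.0537, 0.0526]
ee_rot: [0.0, 0.692, 0.722, 0.0]
contact_force: [0.7, -0.6, 0.3]
width: 0.0183
gripper_force: 80.2
clock: 5.18
position: [0.5388, -0.0541, 0.2067]
ee_rot: [0.004, 0.692, 0.722, 0.002]
contact_force: [0.4, -1.1, -3.3]
width: 0.0181
gripper_force: 79.9
shift [-0.2337 -0.1231  0.0062] psi 92.48 tilt [ 0.0089 -0.0021 -1.    ] rz 84.18 [ 0.5388 -0.0541  0.2067] 0.0181
```

```bash

python3 -m pendant '[{"dx":-0.02925,"dy":-0.0154,"dz":0,"rx":0,"ry":0,"rz":0,"hand":0.01},{"dx":-0.02925,"dy":-0.0154,"dz":0,"rx":0,"ry":0,"rz":0,"hand":0.01},{"dx":-0.02925,"dy":-0.0154,"dz":0,"rx":0,"ry":0,"rz":0,"hand":0.01},{"dx":-0.02925,"dy":-0.0154,"dz":0,"rx":0,"ry":0,"rz":0,"hand":0.01},{"dx":-0.02925,"dy":-0.0154,"dz":0,"rx":0,"ry":0,"rz":0,"hand":0.01},{"dx":-0.02925,"dy":-0.0154,"dz":0,"rx":0,"ry":0,"rz":0,"hand":0.01},{"dx":-0.02925,"dy":-0.0154,"dz":0,"rx":0,"ry":0,"rz":0,"hand":0.01},{"dx":-0.02925,"dy":-0.0154,"dz":0,"rx":0,"ry":0,"rz":0,"hand":0.01}]'
python3 -m pendant '[{"dx":0,"dy":0,"dz":0,"rx":0,"ry":0,"rz":7,"hand":0.01},{"dx":0,"dy":0,"dz":0,"rx":0,"ry":0,"rz":7,"hand":0.01},{"dx":0,"dy":0,"dz":0,"rx":0,"ry":0,"rz":7,"hand":0.01},{"dx":0,"dy":0,"dz":0,"rx":0,"ry":0,"rz":7,"hand":0.01},{"dx":0,"dy":0,"dz":0,"rx":0,"ry":0,"rz":7,"hand":0.01},{"dx":0,"dy":0,"dz":0,"rx":0,"ry":0,"rz":7,"hand":0.01},{"dx":0,"dy":0,"dz":0,"rx":0,"ry":0,"rz":7,"hand":0.01},{"dx":0,"dy":0,"dz":0,"rx":0,"ry":0,"rz":7,"hand":0.01},{"dx":0,"dy":0,"dz":0,"rx":0,"ry":0,"rz":7,"hand":0.01},{"dx":0,"dy":0,"dz":0,"rx":0,"ry":0,"rz":7,"hand":0.01},{"dx":0,"dy":0,"dz":0,"rx":0,"ry":0,"rz":7,"hand":0.01},{"dx":0,"dy":0,"dz":0,"rx":0,"ry":0,"rz":7,"hand":0.01}]'
python3 -m pendant '[{"dx":0,"dy":0,"dz":0,"rx":0,"ry":0,"rz":0,"hand":0.01},{"dx":0,"dy":0,"dz":0,"rx":0,"ry":0,"rz":0,"hand":0.01}]'
python3 -c "
from h import *
go(.426,-.293,.012,8.3)"
```

```text
clock: 5.85
position: [0.4213, -0.2931, 0.2001]
ee_rot: [-0.002, 0.692, 0.722, -0.0]
contact_force: [0.7, -0.0, -3.0]
width: 0.0181
gripper_force: 79.7
clock: 6.85
position: [0.4222, -0.2918, 0.1999]
ee_rot: [-0.001, 0.997, 0.071, -0.001]
contact_force: [0.1, 0.2, -3.9]
width: 0.0178
gripper_force: 79.8
clock: 7.02
position: [0.4224, -0.292, 0.2006]
ee_rot: [-0.001, 0.997, 0.075, -0.001]
contact_force: [-0.7, 0.0, -4.0]
width: 0.0186
gripper_force: 79.7
shift [0.0037 0.002  0.1886] psi 8.65 tilt [-0.0023  0.0021 -1.    ] rz 0.35 [ 0.4224 -0.292   0.2006] 0.0186
```

Down to about 11 mm, release, then back up.

```bash

python3 -m pendant '[{"dx":0.0037,"dy":0.002,"dz":0.025,"rx":0,"ry":0,"rz":0,"hand":0.01},{"dx":0,"dy":0,"dz":0.03,"rx":0,"ry":0,"rz":0,"hand":0.01},{"dx":0,"dy":0,"dz":0.03,"rx":0,"ry":0,"rz":0,"hand":0.01},{"dx":0,"dy":0,"dz":0.03,"rx":0,"ry":0,"rz":0,"hand":0.01},{"dx":0,"dy":0,"dz":0.03,"rx":0,"ry":0,"rz":0,"hand":0.01},{"dx":0,"dy":0,"dz":0.02,"rx":0,"ry":0,"rz":0,"hand":0.01},{"dx":0,"dy":0,"dz":0.0,"rx":0,"ry":0,"rz":0,"hand":0.01},{"dx":0,"dy":0,"dz":0.0,"rx":0,"ry":0,"rz":0,"hand":0.01}]'
python3 -m pendant '[{"dx":0,"dy":0,"dz":0.01,"rx":0,"ry":0,"rz":0,"hand":0.01},{"dx":0,"dy":0,"dz":0.01,"rx":0,"ry":0,"rz":0,"hand":0.01},{"dx":0,"dy":0,"dz":0.002,"rx":0,"ry":0,"rz":0,"hand":0.01},{"dx":0,"dy":0,"dz":0,"rx":0,"ry":0,"rz":0,"hand":0.01}]'
```

```text
clock: 7.68
position: [0.4264, -0.2934, 0.0361]
ee_rot: [-0.001, 0.997, 0.075, -0.001]
contact_force: [-0.4, -0.5, -2.6]
width: 0.0181
gripper_force: 79.5
clock: 8.02
position: [0.4269, -0.2939, 0.015]
ee_rot: [-0.0, 0.997, 0.074, -0.0]
contact_force: [0.6, 0.2, -3.5]
width: 0.0181
gripper_force: 79.7
```

```bash

python3 -m pendant '[{"dx":0,"dy":0,"dz":0.004,"rx":0,"ry":0,"rz":0,"hand":0.01},{"dx":0,"dy":0,"dz":0.003,"rx":0,"ry":0,"rz":0,"hand":0.01},{"dx":0,"dy":0,"dz":0,"rx":0,"ry":0,"rz":0,"hand":0.01},{"dx":0,"dy":0,"dz":0,"rx":0,"ry":0,"rz":0,"hand":0.04},{"dx":0,"dy":0,"dz":0,"rx":0,"ry":0,"rz":0,"hand":0.04},{"dx":0,"dy":0,"dz":0,"rx":0,"ry":0,"rz":0,"hand":0.04},{"dx":0,"dy":0,"dz":0,"rx":0,"ry":0,"rz":0,"hand":0.04}]'
python3 -m pendant '[{"dx":0,"dy":0,"dz":-0.02,"rx":0,"ry":0,"rz":0,"hand":0.04},{"dx":0,"dy":0,"dz":-0.03,"rx":0,"ry":0,"rz":0,"hand":0.04},{"dx":0,"dy":0,"dz":-0.03,"rx":0,"ry":0,"rz":0,"hand":0.04},{"dx":0,"dy":0,"dz":-0.03,"rx":0,"ry":0,"rz":0,"hand":0.0},{"dx":0,"dy":0,"dz":-0.03,"rx":0,"ry":0,"rz":6.25,"hand":0.0},{"dx":0,"dy":0,"dz":-0.03,"rx":0,"ry":0,"rz":6.25,"hand":0.0},{"dx":0,"dy":0,"dz":0,"rx":0,"ry":0,"rz":0,"hand":0.0},{"dx":0,"dy":0,"dz":0,"rx":0,"ry":0,"rz":0,"hand":0.0}]'
python3 -c "
from h import *
p=np.load('p.npz');t=S(float(p['th']),p['o'],[[.044,.04,.19],[.044,-.04,.19]]);print(t)
go(*t[0],-3.85);go(*t[1],-3.85)"
```

```text
clock: 8.6
position: [0.4276, -0.2945, 0.0088]
ee_rot: [0.001, 0.997, 0.074, 0.0]
contact_force: [0.3, -0.0, 0.1]
width: 0.0401
gripper_force: 0.0
clock: 9.27
position: [0.4282, -0.2951, 0.1806]
ee_rot: [0.002, 0.999, -0.035, 0.002]
contact_force: [-0.8, -0.0, -1.2]
width: -0.0006
gripper_force: 0.0
[[ 0.58924917 -0.00962228  0.19      ]
 [ 0.58388181 -0.08944202  0.19      ]]
shift [ 0.1408 -0.2959 -0.0098] psi -3.98 tilt [ 0.004  -0.0037 -1.    ] rz -0.13 [ 0.4282 -0.2951  0.1806] -0.0006
shift [ 0.141  -0.2159 -0.0095] psi -3.98 tilt [ 0.004  -0.0037 -1.    ] rz -0.13 [ 0.4282 -0.2951  0.1806] -0.0006
```

```bash

python3 -m pendant '[{"dx":0.0176,"dy":-0.027,"dz":-0.0095,"rx":0,"ry":0,"rz":0,"hand":0},{"dx":0.0176,"dy":-0.027,"dz":0,"rx":0,"ry":0,"rz":0,"hand":0},{"dx":0.0176,"dy":-0.027,"dz":0,"rx":0,"ry":0,"rz":0,"hand":0},{"dx":0.0176,"dy":-0.027,"dz":0,"rx":0,"ry":0,"rz":0,"hand":0},{"dx":0.0176,"dy":-0.027,"dz":0,"rx":0,"ry":0,"rz":0,"hand":0},{"dx":0.0176,"dy":-0.027,"dz":0,"rx":0,"ry":0,"rz":0,"hand":0},{"dx":0.0176,"dy":-0.027,"dz":0,"rx":0,"ry":0,"rz":0,"hand":0},{"dx":0.0176,"dy":-0.027,"dz":0,"rx":0,"ry":0,"rz":0,"hand":0},{"dx":0,"dy":0,"dz":0,"rx":0,"ry":0,"rz":0,"hand":0},{"dx":0,"dy":0,"dz":0,"rx":0,"ry":0,"rz":0,"hand":0}]'
python3 look.py pics/w2.png 3.05 1.45
python3 -c "
from h import *
p=np.load('p.npz');t=S(float(p['th']),p['o'],[[.042,-.04,.11]]);
go(*t[0],-3.85)"
```

```text
clock: 10.1
position: [0.5825, -0.0871, 0.1859]
ee_rot: [-0.0, 0.999, -0.033, -0.002]
contact_force: [-0.9, 0.5, -0.5]
width: 0.0001
gripper_force: 0.0
shift [0.0004 0.0012 0.0762] psi -3.91 tilt [-0.0035  0.     -1.    ] rz -0.06 [ 0.5819 -0.0881  0.1862] 0.0001
```

View pics/w2.png

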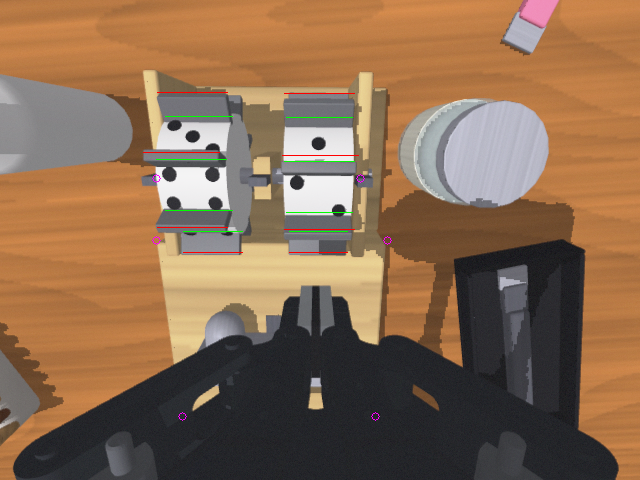

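The chisel lies in the tray at (515,330), and the wheels match the overlay at about 3.05 and 1.40. Next I push the right wheel's near ridge.

```bash

python3 -m pendant '[{"dx":-0.0036,"dy":0.0012,"dz":0.016,"rx":0,"ry":0,"rz":0,"hand":0},{"dx":0,"dy":0,"dz":0.02,"rx":0,"ry":0,"rz":0,"hand":0},{"dx":0,"dy":0,"dz":0.02,"rx":0,"ry":0,"rz":0,"hand":0},{"dx":0,"dy":0,"dz":0.02,"rx":0,"ry":0,"rz":0,"hand":0},{"dx":0,"dy":0,"dz":0,"rx":0,"ry":0,"rz":0,"hand":0},{"dx":0,"dy":0,"dz":0,"rx":0,"ry":0,"rz":0,"hand":0},{"dx":0,"dy":0,"dz":0,"rx":0,"ry":0,"rz":0,"hand":0}]'
python3 -m pendant '[{"dx":0.0085,"dy":0,"dz":0,"rx":0,"ry":0,"rz":0,"hand":0},{"dx":0.0085,"dy":0,"dz":0,"rx":0,"ry":0,"rz":0,"hand":0},{"dx":0.005,"dy":0,"dz":-0.002,"rx":0,"ry":0,"rz":0,"hand":0},{"dx":0.005,"dy":0,"dz":-0.002,"rx":0,"ry":0,"rz":0,"hand":0},{"dx":0.005,"dy":0,"dz":-0.002,"rx":0,"ry":0,"rz":0,"hand":0},{"dx":0.005,"dy":0,"dz":-0.002,"rx":0,"ry":0,"rz":0,"hand":0},{"dx":0.006,"dy":0,"dz":0,"rx":0,"ry":0,"rz":0,"hand":0},{"dx":0.006,"dy":0,"dz":0,"rx":0,"ry":0,"rz":0,"hand":0},{"dx":0.006,"dy":0,"dz":0,"rx":0,"ry":0,"rz":0,"hand":0},{"dx":0,"dy":0,"dz":0,"rx":0,"ry":0,"rz":0,"hand":0},{"dx":0,"dy":0,"dz":0,"rx":0,"ry":0,"rz":0,"hand":0}]'
python3 -c "
from h import *
p=np.load('p.npz');t=S(float(p['th']),p['o'],[[.093,-.04,.118]]);
go(*t[0],-3.85)"
```

```text
clock: 10.73
position: [0.5792, -0.0905, 0.1125]
ee_rot: [0.0, 0.999, -0.036, 0.0]
contact_force: [0.4, 0.2, 0.6]
width: 0.0004
gripper_force: 0.0
clock: 11.65
position: [0.6358, -0.0936, 0.1201]
ee_rot: [0.0, 0.999, -0.035, 0.002]
contact_force: [-0.2, 0.3, 0.4]
width: -0.0003
gripper_force: 0.0
shift [-0.0031 -0.0006  0.0021] psi -4.03 tilt [ 3.3e-03 -5.0e-04 -1.0e+00] rz -0.18 [ 0.6358 -0.0936  0.1201] -0.0003
```

```bash

python3 -m pendant '[{"dx":-0.003,"dy":0,"dz":-0.015,"rx":0,"ry":0,"rz":0,"hand":0},{"dx":-0.005,"dy":0,"dz":-0.02,"rx":0,"ry":0,"rz":0,"hand":0},{"dx":-0.02,"dy":0,"dz":-0.02,"rx":0,"ry":0,"rz":0,"hand":0},{"dx":-0.024,"dy":0,"dz":-0.02,"rx":0,"ry":0,"rz":0,"hand":0},{"dx":0,"dy":0,"dz":0,"rx":0,"ry":0,"rz":0,"hand":0},{"dx":0,"dy":0,"dz":0,"rx":0,"ry":0,"rz":0,"hand":0}]'
cat > fitq.py <<'E'
from h import *
p=np.load("p.npz");th,o=float(p["th"]),p["o"]
def fit(d,s=None,lo=-.45,hi=.45):
    g=cv2.GaussianBlur(d["frame"].mean(2).astype(np.float32),(0,0),1)
    res={}
    for side in(1,-1):
        best=[]
        for q in np.arange(-.39,.39,.01):
            F=[];T=[]
            for k in(-1,0,1):
                for a in np.linspace(-.22,.22,9):
                    aa=q+k*np.pi/4+a
                    if abs(aa)<.5:
                        F+=[[.09+.044*np.sin(aa),side*.04+y,.07+.044*np.cos(aa)] for y in np.linspace(-.016,.016,9)]
            for k in(-1,0):
                aa=q+.3927+k*np.pi/4
                T+=[[.09+.0605*np.sin(aa)+w*np.cos(aa),side*.04+y,.07+.0605*np.cos(aa)-w*np.sin(aa)] for y in np.linspace(-.016,.016,9) for w in(-.002,0,.002)]
            v=lambda P:cv2.remap(g,*np.float32(proj(d,S(th,o,P),s)).T.reshape(2,-1,1),cv2.INTER_LINEAR)
            best.append((float(np.median(v(F))-v(T).mean()*1),round(float(q),3)))
        res[side]=max(best)
    return res
if __name__=="__main__":
    s=manip.get_state();d=manip.get_image("wrist")
    cv2.imwrite("pics/wf.png",d["frame"][:,:,::-1])
    print("q mod: ",fit(d,s)); print("top",fit(manip.get_image("top")))
    t=S(th,o,[[.044,-.04,.11],[.044,.04,.11]]);go(*t[0],-3.85);go(*t[1],-3.85)
E
python3 fitq.py
```

```text
clock: 12.15
position: [0.5834, -0.09, 0.1972]
ee_rot: [0.001, 0.999, -0.035, 0.003]
contact_force: [0.5, 0.7, 0.6]
width: 0.0001
gripper_force: 0.0
q mod:  {1: (120.5990982055664, -0.17), -1: (113.49075317382812, -0.02)}
top {1: (99.95742797851562, -0.08), -1: (-6.7710418701171875, -0.06)}
shift [ 0.0005 -0.0005  0.085 ] psi -4.04 tilt [ 2.4e-03 -5.0e-04 -1.0e+00] rz -0.19 [ 0.5832 -0.0899  0.195 ] 0.0002
shift [ 0.0002 -0.0805  0.0849] psi -4.04 tilt [ 2.4e-03 -5.0e-04 -1.0e+00] rz -0.19 [ 0.5832 -0.0899  0.195 ] 0.0002
```

```bash

python3 -m pendant '[{"dx":0,"dy":0,"dz":0.023,"rx":0,"ry":0,"rz":-0.2,"hand":0},{"dx":0,"dy":0,"dz":0.02,"rx":0,"ry":0,"rz":0,"hand":0},{"dx":0,"dy":0,"dz":0.02,"rx":0,"ry":0,"rz":0,"hand":0},{"dx":0,"dy":0,"dz":0.02,"rx":0,"ry":0,"rz":0,"hand":0},{"dx":0,"dy":0,"dz":0,"rx":0,"ry":0,"rz":0,"hand":0},{"dx":0,"dy":0,"dz":0,"rx":0,"ry":0,"rz":0,"hand":0},{"dx":0,"dy":0,"dz":0,"rx":0,"ry":0,"rz":0,"hand":0}]'
python3 -m pendant '[{"dx":0.006,"dy":0,"dz":0,"rx":0,"ry":0,"rz":0,"hand":0},{"dx":0.006,"dy":0,"dz":0,"rx":0,"ry":0,"rz":0,"hand":0},{"dx":0.005,"dy":0,"dz":-0.002,"rx":0,"ry":0,"rz":0,"hand":0},{"dx":0.005,"dy":0,"dz":-0.002,"rx":0,"ry":0,"rz":0,"hand":0},{"dx":0.005,"dy":0,"dz":-0.002,"rx":0,"ry":0,"rz":0,"hand":0},{"dx":0.005,"dy":0,"dz":-0.002,"rx":0,"ry":0,"rz":0,"hand":0},{"dx":0.007,"dy":0,"dz":0,"rx":0,"ry":0,"rz":0,"hand":0},{"dx":0.007,"dy":0,"dz":0,"rx":0,"ry":0,"rz":0,"hand":0},{"dx":0.007,"dy":0,"dz":0,"rx":0,"ry":0,"rz":0,"hand":0},{"dx":0,"dy":0,"dz":0,"rx":0,"ry":0,"rz":0,"hand":0},{"dx":0,"dy":0,"dz":0,"rx":0,"ry":0,"rz":0,"hand":0}]'
python3 -m pendant '[{"dx":-0.003,"dy":0,"dz":-0.015,"rx":0,"ry":0,"rz":0,"hand":0},{"dx":-0.005,"dy":0,"dz":-0.02,"rx":0,"ry":0,"rz":0,"hand":0},{"dx":-0.02,"dy":-0.025,"dz":-0.02,"rx":0,"ry":0,"rz":0,"hand":0},{"dx":-0.024,"dy":-0.028,"dz":-0.02,"rx":0,"ry":0,"rz":0,"hand":0},{"dx":0,"dy":-0.028,"dz":0,"rx":0,"ry":0,"rz":0,"hand":0},{"dx":0,"dy":0,"dz":0,"rx":0,"ry":0,"rz":0,"hand":0},{"dx":0,"dy":0,"dz":0,"rx":0,"ry":0,"rz":0,"hand":0}]'
python3 fitq.py
```

```text
clock: 12.83
position: [0.5832, -0.0899, 0.112]
ee_rot: [0.0, 0.999, -0.033, 0.0]
contact_force: [-0.4, 0.1, 0.3]
width: -0.0002
gripper_force: 0.0
clock: 13.75
position: [0.637, -0.0935, 0.1201]
ee_rot: [0.0, 0.999, -0.033, 0.002]
contact_force: [0.4, 1.1, 0.1]
width: -0.0001
gripper_force: 0.0
clock: 14.33
position: [0.5898, -0.0081, 0.1961]
ee_rot: [0.0, 0.999, -0.032, 0.002]
contact_force: [-0.3, -0.8, 0.2]
width: -0.0003
gripper_force: 0.0
q mod:  {1: (128.94610595703125, -0.17), -1: (137.9683837890625, -0.01)}
top {1: (6.6759185791015625, -0.28), -1: (5.763275146484375, 0.38)}
shift [-0.0004  0.0799  0.085 ] psi -3.81 tilt [ 1.8e-03 -9.0e-04 -1.0e+00] rz 0.04 [ 0.5894 -0.0097  0.1949] 0.0003
shift [-0.0004 -0.0001  0.0849] psi -3.81 tilt [ 1.8e-03 -9.0e-04 -1.0e+00] rz 0.04 [ 0.5894 -0.0097  0.1949] 0.0003
```

```bash

python3 -m pendant '[{"dx":-0.007,"dy":0,"dz":0.023,"rx":0,"ry":0,"rz":0,"hand":0},{"dx":0,"dy":0,"dz":0.02,"rx":0,"ry":0,"rz":0,"hand":0},{"dx":0,"dy":0,"dz":0.02,"rx":0,"ry":0,"rz":0,"hand":0},{"dx":0,"dy":0,"dz":0.02,"rx":0,"ry":0,"rz":0,"hand":0},{"dx":0,"dy":0,"dz":0,"rx":0,"ry":0,"rz":0,"hand":0},{"dx":0,"dy":0,"dz":0,"rx":0,"ry":0,"rz":0,"hand":0},{"dx":0,"dy":0,"dz":0,"rx":0,"ry":0,"rz":0,"hand":0}]'
python3 -m pendant '[{"dx":0.007,"dy":0,"dz":0,"rx":0,"ry":0,"rz":0,"hand":0},{"dx":0.006,"dy":0,"dz":0,"rx":0,"ry":0,"rz":0,"hand":0},{"dx":0.006,"dy":0,"dz":0,"rx":0,"ry":0,"rz":0,"hand":0},{"dx":0.005,"dy":0,"dz":-0.002,"rx":0,"ry":0,"rz":0,"hand":0},{"dx":0.005,"dy":0,"dz":-0.002,"rx":0,"ry":0,"rz":0,"hand":0},{"dx":0.005,"dy":0,"dz":-0.002,"rx":0,"ry":0,"rz":0,"hand":0},{"dx":0.005,"dy":0,"dz":-0.002,"rx":0,"ry":0,"rz":0,"hand":0},{"dx":0.007,"dy":0,"dz":0,"rx":0,"ry":0,"rz":0,"hand":0},{"dx":0.007,"dy":0,"dz":0,"rx":0,"ry":0,"rz":0,"hand":0},{"dx":0.007,"dy":0,"dz":0,"rx":0,"ry":0,"rz":0,"hand":0},{"dx":0,"dy":0,"dz":0,"rx":0,"ry":0,"rz":0,"hand":0},{"dx":0,"dy":0,"dz":0,"rx":0,"ry":0,"rz":0,"hand":0}]'
python3 -m pendant '[{"dx":-0.003,"dy":0,"dz":-0.015,"rx":0,"ry":0,"rz":0,"hand":0},{"dx":-0.005,"dy":0,"dz":-0.02,"rx":0,"ry":0,"rz":0,"hand":0},{"dx":-0.02,"dy":0,"dz":-0.02,"rx":0,"ry":0,"rz":0,"hand":0},{"dx":-0.03,"dy":0.01,"dz":-0.02,"rx":0,"ry":0,"rz":0,"hand":0},{"dx":-0.03,"dy":0.03,"dz":0,"rx":0,"ry":0,"rz":0,"hand":0},{"dx":0,"dy":0,"dz":0,"rx":0,"ry":0,"rz":0,"hand":0},{"dx":0,"dy":0,"dz":0,"rx":0,"ry":0,"rz":0,"hand":0}]'
python3 fitq.py
```

```text
clock: 15.02
position: [0.5828, -0.0096, 0.1123]
ee_rot: [0.0, 0.999, -0.034, 0.001]
contact_force: [-0.1, 0.4, 0.5]
width: -0.0004
gripper_force: 0.0
clock: 16.02
position: [0.6437, -0.0129, 0.12]
ee_rot: [0.0, 0.999, -0.033, 0.002]
contact_force: [-0.2, -0.6, -0.0]
width: -0.0001
gripper_force: 0.0
clock: 16.6
position: [0.5515, -0.0473, 0.1962]
ee_rot: [0.0, 0.999, -0.034, 0.002]
contact_force: [1.7, -0.5, -0.7]
width: 0.0003
gripper_force: 0.0
q mod:  {1: (112.89796447753906, 0.02), -1: (113.95907592773438, 0.0)}
top {1: (14.006004333496094, -0.06), -1: (83.40807342529297, -0.02)}
shift [0.0334 0.0408 0.0855] psi -3.87 tilt [ 3.5e-03 -3.0e-04 -1.0e+00] rz -0.02 [ 0.553  -0.0464  0.1954] -0.0004
shift [ 0.0334 -0.0392  0.0855] psi -3.87 tilt [ 3.5e-03 -3.0e-04 -1.0e+00] rz -0.02 [ 0.553  -0.0464  0.1954] -0.0004
```

View pics/wf.png

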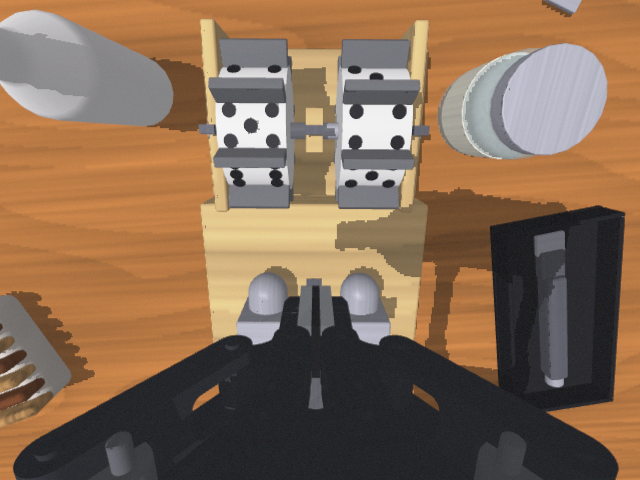

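The left wheel shows 5 at (250,125) and the right shows 4 at (378,127), both centred. The chisel is in the tray. Next I go behind the handle.

```bash

python3 -m pendant '[{"dx":-0.03,"dy":0,"dz":0,"rx":0,"ry":0,"rz":0,"hand":0},{"dx":-0.04,"dy":0,"dz":0,"rx":0,"ry":0,"rz":0,"hand":0},{"dx":-0.04,"dy":0,"dz":0,"rx":0,"ry":0,"rz":0,"hand":0},{"dx":-0.04,"dy":0,"dz":0,"rx":0,"ry":0,"rz":0,"hand":0},{"dx":-0.03,"dy":0,"dz":0,"rx":0,"ry":0,"rz":0,"hand":0},{"dx":0,"dy":0,"dz":0,"rx":0,"ry":0,"rz":0,"hand":0},{"dx":0,"dy":0,"dz":0,"rx":0,"ry":0,"rz":0,"hand":0}]'
python3 -c "
from h import *
p=np.load('p.npz');t=S(float(p['th']),p['o'],[[-.165,0,.115],[-.064,0,.115]]);
go(*t[0],-3.85);go(*t[1])"
```

```text
clock: 17.28
position: [0.3723, -0.0339, 0.195]
ee_rot: [0.0, 0.999, -0.033, 0.001]
contact_force: [0.4, -0.2, 0.5]
width: 0.0003
gripper_force: 0.0
shift [0.0057 0.0013 0.08  ] psi -3.81 tilt [ 2.1e-03 -3.0e-04 -1.0e+00] rz 0.04 [ 0.3723 -0.0339  0.195 ] 0.0003
shift [0.1067 0.0013 0.0802] psi -3.81 tilt [ 2.1e-03 -3.0e-04 -1.0e+00] rz None [ 0.3723 -0.0339  0.195 ] 0.0003
```

```bash

python3 -m pendant '[{"dx":0,"dy":0.001,"dz":0.02,"rx":0,"ry":0,"rz":0,"hand":0},{"dx":0,"dy":0,"dz":0.03,"rx":0,"ry":0,"rz":0,"hand":0},{"dx":0,"dy":0,"dz":0.03,"rx":0,"ry":0,"rz":0,"hand":0},{"dx":0,"dy":0,"dz":0,"rx":0,"ry":0,"rz":0,"hand":0},{"dx":0,"dy":0,"dz":0,"rx":0,"ry":0,"rz":0,"hand":0},{"dx":0.01,"dy":0,"dz":0,"rx":0,"ry":0,"rz":0,"hand":0},{"dx":0.012,"dy":0,"dz":0,"rx":0,"ry":0,"rz":0,"hand":0},{"dx":0.012,"dy":0,"dz":0,"rx":0,"ry":0,"rz":0,"hand":0},{"dx":0.012,"dy":0,"dz":0,"rx":0,"ry":0,"rz":0,"hand":0},{"dx":0.01,"dy":0,"dz":0,"rx":0,"ry":0,"rz":0,"hand":0},{"dx":0,"dy":0,"dz":0,"rx":0,"ry":0,"rz":0,"hand":0}]'
python3 -m pendant '[{"dx":0.01,"dy":0,"dz":0,"rx":0,"ry":0,"rz":0,"hand":0},{"dx":0.01,"dy":0,"dz":0,"rx":0,"ry":0,"rz":0,"hand":0},{"dx":0.008,"dy":0,"dz":0,"rx":0,"ry":0,"rz":0,"hand":0},{"dx":0.008,"dy":0,"dz":0,"rx":0,"ry":0,"rz":0,"hand":0},{"dx":0.007,"dy":0,"dz":0,"rx":0,"ry":0,"rz":0,"hand":0},{"dx":0,"dy":0,"dz":0,"rx":0,"ry":0,"rz":0,"hand":0},{"dx":0,"dy":0,"dz":0,"rx":0,"ry":0,"rz":0,"hand":0}]'
python3 -c "
from h import *
p=np.load('p.npz');t=S(float(p['th']),p['o'],[[-.064,0,.115]]);
go(*t[0])"
```

```text
clock: 18.2
position: [0.4315, -0.0395, 0.1152]
ee_rot: [0.0, 0.999, -0.033, 0.002]
contact_force: [0.1, -0.0, -0.3]
width: 0.0
gripper_force: 0.0
clock: 18.78
position: [0.4725, -0.042, 0.1148]
ee_rot: [0.0, 0.999, -0.033, 0.001]
contact_force: [0.7, -0.6, 0.0]
width: 0.0001
gripper_force: 0.0
shift [ 0.0063 -0.0001 -0.0002] psi -3.83 tilt [ 2.8e-03 -2.0e-04 -1.0e+00] rz None [ 0.4725 -0.042   0.1148] 0.0001
```

```bash

python3 -m pendant '[{"dx":0.003,"dy":0,"dz":0,"rx":0,"ry":0,"rz":0,"hand":0},{"dx":0.003,"dy":0,"dz":0,"rx":0,"ry":0,"rz":0,"hand":0},{"dx":0,"dy":0,"dz":0,"rx":0,"ry":0,"rz":0,"hand":0}]'
python3 -m pendant '[{"dx":0.002,"dy":0,"dz":0,"rx":0,"ry":0,"rz":0,"hand":0},{"dx":0.0,"dy":0,"dz":0,"rx":0,"ry":0,"rz":0,"hand":0}]'
python3 -m pendant '[{"dx":0.002,"dy":0,"dz":0,"rx":0,"ry":0,"rz":0,"hand":0},{"dx":0.0,"dy":0,"dz":0,"rx":0,"ry":0,"rz":0,"hand":0}]'
```

```text
clock: 19.03
position: [0.4769, -0.0422, 0.1147]
ee_rot: [-0.0, 0.999, -0.033, 0.0]
contact_force: [-1.7, 0.3, 0.8]
width: -0.0003
gripper_force: 0.9
clock: 19.2
position: [0.4772, -0.0422, 0.1146]
ee_rot: [-0.0, 0.999, -0.033, -0.002]
contact_force: [-6.0, -0.1, 4.2]
width: -0.0002
gripper_force: 2.6
clock: 19.37
position: [0.4772, -0.0422, 0.1145]
ee_rot: [-0.0, 0.999, -0.033, -0.004]
contact_force: [-9.6, -0.8, 7.5]
width: 0.0001
gripper_force: 4.6
```

```bash

python3 -m pendant '[{"dx":0.004,"dy":0,"dz":0,"rx":0,"ry":0,"rz":0,"hand":0},{"dx":0.003,"dy":0,"dz":0,"rx":0,"ry":0,"rz":0,"hand":0},{"dx":0.0,"dy":0,"dz":0,"rx":0,"ry":0,"rz":0,"hand":0}]'
python3 -m pendant '[{"dx":-0.02,"dy":0,"dz":0,"rx":0,"ry":0,"rz":0,"hand":0},{"dx":-0.03,"dy":0,"dz":0,"rx":0,"ry":0,"rz":0,"hand":0},{"dx":-0.03,"dy":0,"dz":-0.03,"rx":0,"ry":0,"rz":0,"hand":0},{"dx":-0.03,"dy":0,"dz":-0.04,"rx":0,"ry":0,"rz":0,"hand":0},{"dx":0,"dy":0,"dz":-0.03,"rx":0,"ry":0,"rz":0,"hand":0},{"dx":0,"dy":0,"dz":0,"rx":0,"ry":0,"rz":0,"hand":0}]'
python3 - <<'E'
from h import *
p=np.load("p.npz");th,o=float(p["th"]),p["o"]
d=manip.get_image("top");f=d["frame"][:,:,::-1]
f=cv2.resize(f[190:420,290:540],None,fx=2.5,fy=2.5,interpolation=cv2.INTER_CUBIC)
for P in([-.122+.075-.006,.03,.149],[-.122+.075-.006,-.03,.149],[-.061+.075,.0625,.098],[-.061+.075,-.0625,.098]):
    l=(proj(d,S(th,o,P))[0]-[290,190])*2.5;cv2.circle(f,l.astype(int).tolist(),3,(255,0,255),1)
cv2.imwrite("pics/t9.png",f)
E
```

```text
clock: 19.62
position: [0.4769, -0.0421, 0.114]
ee_rot: [-0.0, 0.999, -0.033, -0.011]
contact_force: [-22.6, -1.3, 17.2]
width: -0.0001
gripper_force: 11.6
clock: 20.12
position: [0.3867, -0.0369, 0.2131]
ee_rot: [0.002, 0.999, -0.034, 0.007]
contact_force: [0.3, -0.1, 1.3]
width: -0.0001
gripper_force: 0.0
```

View pics/t9.png

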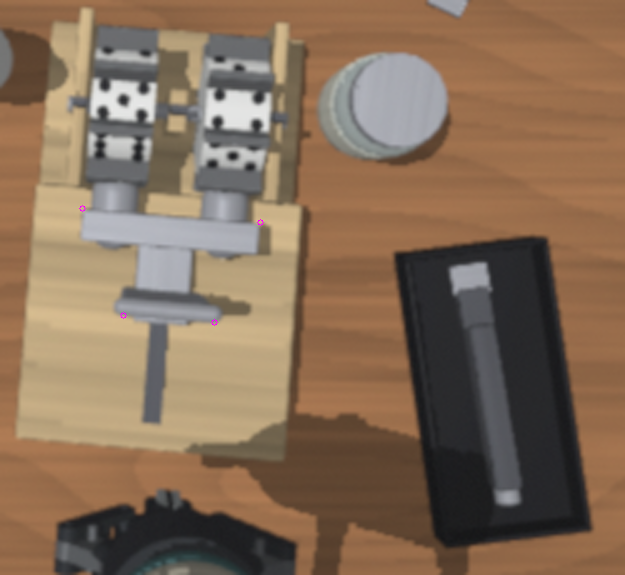

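The lock stopped firmly at its predicted home position, with the crossbar at crop (170,232). The wheels show 5 and 4, and the chisel lies in the tray at (487,385).

```bash
python3 -c "
from rig import manip
print(manip.sign_off())"
```

```text
the job is handed in; nothing more can be done
None
```

I handed the job in: the chisel lies in the black tray, the wheels show five (left) and four (right), and the lock is pushed home against its stop; I never touched the tooth, bottle or jar, the arm is clear, and no verdict came back.

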